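# Free the lock screw and slide the specimen stage home

### The job

The microscope's sliding specimen stage is locked at its loading end. Roll a fingertip round the knurled rim of the lock screw to back it off two full turns anticlockwise as seen from above, without pinching it; then push the stage along its rails until it stops fully home under the microscope. Push and touch only: the dish stays in its seat on the stage, nothing is picked up, and the other things on the bench are left where they are.

Things in the scene. Friction and masses are not known exactly. Their poses are not given: they have to be found in the camera images.
- scope: Stereo microscope, fixed: white stand base and, bolted to its side, an aluminium bed plate, both 22 mm high. Origin: on the bench, on the centre line of the stage's rails. +y: the way the stage slides home; +x: to the right of that, away from the robot; yaw (-0.55 to -0.1) and place vary. In this frame (mm) the bed covers x -120 to 80, y -165 to 100, the white base x -130 to 150, y 100 to 360.
- optics (a point): Middle of the lower end of the microscope's optics (72 mm across), over the home place of the stage at x 0, y 230 mm of scope, 175 mm above the bench. From there up to 430 mm hang the white body (about 120 mm across) and the eyepieces, which lean to x -90, y 340; the pillar (36 x 44 mm, 322 mm high) stands at x 92, y 322.
- lock_top (a point): Middle of the top of the lock screw: aluminium knurled disc head, 40 mm across, 18 mm thick, axis upright, at x -85, y -50 mm of scope. Tight, its underside is 48 mm and this point 66 mm above the bench; it rises 2 mm a turn. The rim turns by friction with a fingertip (about 2 N along it). A dark index line from the middle to the rim (+x of this point) points to +x of scope at the start.
- lock_bridge (a point): Middle of the top of the dark steel bridge beneath the lock screw, 47 mm above the bench and 60 mm (x) by 50 mm (y), fixed, axes as scope. Around it lie the stage plate (top 38 mm above the bench) and the bed (22 mm).
- lockscrew (a joint): Turn of the lock screw in rad: 0 tight at the start, growing as it is unscrewed (anticlockwise seen from above), 6.28 a turn. Its plain point leaves a hole in the stage after about 1.4 turns; until then the stage is locked. It stays where it is left. The thread goes on to 4 turns.
- stage (a joint): Slide of the stage in m: 0 at the loading end, 0.08 fully home against its stop. Once unlocked about 2 N moves it, and it stays where it is left.
- push_face (a point): Middle of the rear (-y of scope) face of the stage's push tab, an upright aluminium plate 50 mm wide (x) and 8 mm thick on the tail of the black stage plate (100 mm wide). This point is 54 mm, the tab's top 64 mm and its foot on the plate 38 mm above the bench. Push it to +y of scope. Behind the tab lie 3 mm of stage plate, then the bed. Axes as scope.
- dish: Closed clear dish, 62 mm across over its lid, 15 mm high, lying in a 6 mm high round seat on the stage, 250 mm ahead (+y) of the push face. Origin: centre of its underside, 38 mm above the bench. It rides along with the stage.
- vial: Bystander: capped glass vial, 28 mm across, 55 mm high, standing on the bench near the tail of the bed plate. Origin: centre of its underside.
- marker: Bystander: marker pen, 140 mm long along its x, 16 mm thick, lying on the bench on the robot's side of the bed plate. Origin: about the middle of its underside.
- forceps: Bystander: steel forceps, 130 mm long along their x, 8 mm high, lying on the bench. Origin: about the middle of their underside.
- spare_dishes: Bystander: stack of three closed dishes, 90 mm across, 42 mm high. Origin: centre of the underside.
- tube_rack: Bystander: white tube rack, 100 x 210 mm, 60 mm high, some small tubes in it. Origin: centre of the underside.
- tip_box: Bystander: pipette tip box with a clear lid, 87 x 122 mm, 76 mm high. Origin: centre of the underside.
Mind the look-alikes: they are no part of the job. There is more than one size of the dish; the job needs the largest.

How it is judged:
By the outcome, as a careful person would: the job done as asked, in the order asked, and still so for the second after the job is handed in, with the robot touching nothing.
It also fails if it takes over 64 s, if anything falls off the work surface, if the arm or the gripper's body presses on something with over 40 N, if the wrist force passes 120 N, or if a joint passes its speed limit or range.

### The arm

A 6-joint arm with a two-finger parallel gripper is mounted at the origin on the work surface. World frame = base frame: x ahead of the robot, y to its left, z up, the work surface at z = 0. Lengths are in m, angles in rad, forces in N, time in s.
With the tool pointing down it reaches from about 0.25 to 0.775 m from the base axis. Payload 4 kg.
Tool frame: the origin (TCP) lies at the very end of the fingers, on their centre line; the grasp point (between the pads) lies tcp_to_grasp behind it (tcp_to_grasp is the distance from the TCP to the grasp point, in m); z points along the fingers, y is the direction in which the jaws open and shut (so a half turn about z gives the same grasp; the last joint's range is limited). The gripper opens to 94 mm and grips with 3 to 60 N. Pads are 16 mm wide; open, the fingers measure 119 mm over their backs; the gripper's body (75 mm by 177 mm) begins 78 mm behind the grasp point.
Start: joints at [-1.356, 0.087, 1.371, -0, 1.684, -0.103], TCP at [0.172, -0.522, 0.206] pointing down, gripper open.
Joint ranges: [-3.1, 3.1], [-0.76, 2.03], [0.27, 2.55], [-1.08, 4.22], [0.17, 2.65], [-2.57, 2.57]. Speed limits (rad/s): [2.79, 2.79, 3.14, 3.14, 3.14, 3.14].

### API

Orientations are given as [roll, pitch, yaw] about the fixed x, y, z axes, in that order (R = Rz(yaw) Ry(pitch) Rx(roll)).
In Python, from bench import * gives the robot as it stands.
- The arm moves only by the tool play_rows, never from a script. Its argument "rows" is a list of rows, each a list of 3 entries, a list of its own where there are three numbers: the finger opening in cm, from 0 to 9.4, then the shift along the world's x, y, z in cm, then the turn, a rotation vector about the world's x, y, z in rad. A call has 1 to 8 rows; each row is the pose to reach, as a shift and turn from the pose commanded when the call began; what a row does not reach only later rows make up. A row lasts 1/12 s, in which the tool goes at most 41.7 mm and 7.16 degrees, less where a joint would pass 70% of its speed; a pose out of reach is approached as far as the arm can. A call with a gripper value outside its range is refused whole. The fingers move at their own pace and stop on an object; the grip force is fixed at half the most. Time passes only in rows, so rows that repeat a pose let the fingers close. It gives the time, the measured TCP pose, the force and the opening at its end, in the units of the state.
- get_obs(): the state, without advancing time (a new reading comes with each control period).
- snapshot(name): name is "scene" or "top" or "wrist"; returns a dict with "pixels" (400x640x3 uint8, red, green, blue), "fx", "fy", "cx", "cy" (pixels), "rvec" (rotation vector, rad) and "tvec" (3), from world to camera coordinates, as OpenCV has them. Camera axes: x right, y down, z forward; pixel columns grow to the right and rows downward; lengths in m; the calibration is good to about 2 mm. A picture is of the moment at which its call begins. There is no depth.
- close_job(): hands the job in, once; it reports no verdict.
Trained networks look in the newest picture that a camera, given by its name, has taken for a name from the list of things; names that differ only in an ending like _2 or _b are one class to them, and where a whole thing is asked for, a point or a joint stands for the part that bears it (a point fixed in the world has none). Each returns a list of dicts, best first, with "confidence" (0 to 1); they miss things now and then, are a little off and sometimes report something else, mostly with a low value. They report only what shows in the picture. A call takes as long as a camera call. They do not tell look-alikes from the thing itself.
- silhouettes(camera, label): "mask" (400x640 bool, what is visible of it) and "point" ([row, column] in pixels, amid what is visible of it).
The state is a dict: "time": time; "joint_positions": joint angles; "qvel": joint speeds; "joint_torque": joint torques, N m; "tool_pos": TCP position; "ee_rot": TCP orientation; "wrist_force": force on the tool from outside, world axes, zero at the start; "wrist_torque": the same for the moment, N m; "width": finger opening in m.
Only numpy, scipy, OpenCV 4.12 (cv2) and the standard library are available. Lean on these libraries where they do the work, as an engineer would, in place of code of your own. Each camera call takes 0.05 s, during which the arm holds its last target. There are 200 camera calls.

## Working session

There is one attempt and no reset: what is moved stays moved. The work goes in short steps, Python scripts to look and compute and a tool call to move; the robot and the scene stay as the last step left them, time stands still between calls to the robot, and variables do not carry over. Pictures are saved under pics/ and viewed, about 8 in all and at most 12, crops included, and the job is handed in when it is done.

Besides the shell and the picture viewer there is one more tool, called as a command line: name --argument value ..., lists and objects as JSON in quotes. play_rows: Moves the arm, as the interface text tells. Its arguments: {"type":"object","properties":{"rows":{"type":"array"}},"required":["rows"]}

```bash
mkdir -p pics
cat > h.py <<'E'
from bench import *
import numpy as np, cv2
def cam(s):
    R,_=cv2.Rodrigues(np.array(s["rvec"],float)); return R,np.array(s["tvec"],float).ravel()
def proj(s,P):
    R,t=cam(s); p=R@np.asarray(P,float)+t
    return np.array([s["fx"]*p[0]/p[2]+s["cx"], s["fy"]*p[1]/p[2]+s["cy"]])
def ray(s,uv,z):
    R,t=cam(s); d=R.T@np.array([(uv[0]-s["cx"])/s["fx"],(uv[1]-s["cy"])/s["fy"],1]); c=-R.T@t
    return c+d*(z-c[2])/d[2]
def save(s,n,crop=None,k=1):
    im=cv2.cvtColor(np.array(s["pixels"]),cv2.COLOR_RGB2BGR)
    if crop: r0,r1,c0,c1=crop; im=im[r0:r1,c0:c1]
    if k!=1: im=cv2.resize(im,None,fx=k,fy=k,interpolation=cv2.INTER_CUBIC)
    cv2.imwrite("pics/"+n,im)
E
python3 - <<'E'
from h import *
for n in ("top","scene"):
    s=snapshot(n); save(s,n+"0.png"); R,t=cam(s); print(n,-R.T@t,s["fx"])
    for l in ("lock_top","push_face","dish","vial","lock_bridge","scope","marker","forceps","spare_dishes","tube_rack","tip_box"):
        for d in silhouettes(n,l)[:3]: print(l,round(d["confidence"],2),d["point"],d["mask"].sum(), ray(s,d["point"][::-1],{"lock_top":.066,"push_face":.06,"dish":.053}.get(l,.03)).round(3))
print(get_obs())
E
```

```text
top [0.22079236 0.01055838 1.51921044] 500.8085999957431
lock_top 0.69 [205.3, 331.5] 155 [ 0.499 -0.047  0.066]
push_face 0.88 [169.8, 328.9] 3060 [ 0.609 -0.037  0.06 ]
dish 0.64 [205.8, 223.2] 146 [0.49  0.273 0.053]
dish 0.59 [149.5, 293.8] 326 [0.671 0.071 0.053]
dish 0.57 [247.6, 267.0] 157 [0.37  0.138 0.053]
lock_bridge 0.82 [153.9, 288.6] 14303 [0.663 0.088 0.03 ]
lock_bridge 0.39 [242.4, 446.3] 808 [ 0.404 -0.397  0.03 ]
scope 0.62 [155.6, 293.5] 14199 [0.658 0.072 0.03 ]
scope 0.62 [173.9, 326.0] 3028 [ 0.604 -0.03   0.03 ]
marker 0.63 [171.8, 326.3] 3047 [ 0.61 -0.03  0.03]
marker 0.57 [224.6, 309.3] 182 [0.445 0.016 0.03 ]
forceps 0.66 [206.5, 394.1] 45 [ 0.509 -0.239  0.03 ]
spare_dishes 0.9 [244.1, 447.0] 848 [ 0.399 -0.399  0.03 ]
tube_rack 0.9 [176.0, 455.1] 2488 [ 0.611 -0.428  0.03 ]
tip_box 0.73 [279.4, 164.8] 1643 [0.27  0.432 0.03 ]
scene [0.91725775 0.93672018 1.02210559] 407.74096213448536
lock_top 0.61 [205.2, 311.2] 135 [ 0.499 -0.036  0.066]
push_face 0.69 [222.8, 287.0] 1375 [0.605 0.006 0.06 ]
dish 0.76 [245.8, 269.4] 214 [0.692 0.074 0.053]
dish 0.64 [24
[... 440 characters left out ...]
9.9] 1787 [0.262 0.439 0.03 ]
{'time': 1.2, 'joint_positions': array([-1.35610109e+00,  8.71489973e-02,  1.37070969e+00,  2.81573979e-06,
        1.68358069e+00, -1.03094945e-01]), 'qvel': array([-0.00128221,  0.0013123 , -0.00141184, -0.00036427, -0.00045148,
       -0.00048961]), 'joint_torque': array([ 8.62719990e-04, -3.40046167e+01, -3.02596629e+01,  7.18341325e-02,
        2.37298367e-02, -2.07837024e-05]), 'tool_pos': array([ 0.1718607 , -0.52247927,  0.20552886]), 'ee_rot': array([3.14143989e+00, 1.29920656e-05, 3.17790494e-01]), 'wrist_force': array([-0.95621135,  0.42188788,  0.3062757 ]), 'wrist_torque': array([-0.03569717,  0.02382382,  0.00861764]), 'width': 0.09382621731578204}
```

Run:
```python
import cv2
a=cv2.imread("pics/top0.png")[100:290,200:420]; b=cv2.imread("pics/scene0.png")[140:330,200:420]
cv2.imwrite("pics/both.png",cv2.resize(cv2.vconcat([cv2.resize(a,None,fx=3,fy=3,interpolation=2)[:300*2],])[:600],None,fx=1,fy=1))
cv2.imwrite("pics/sc.png",cv2.resize(b,None,fx=3,fy=3,interpolation=2))
```

```text
(no output)
```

View pics/both.png

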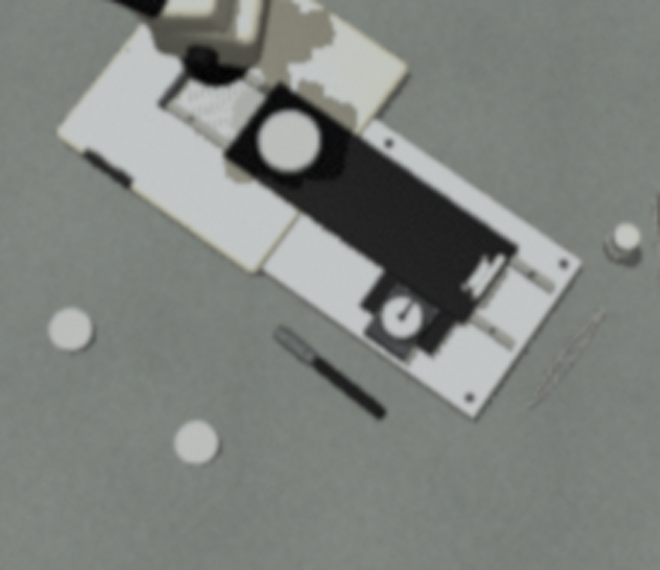

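View pics/sc.png

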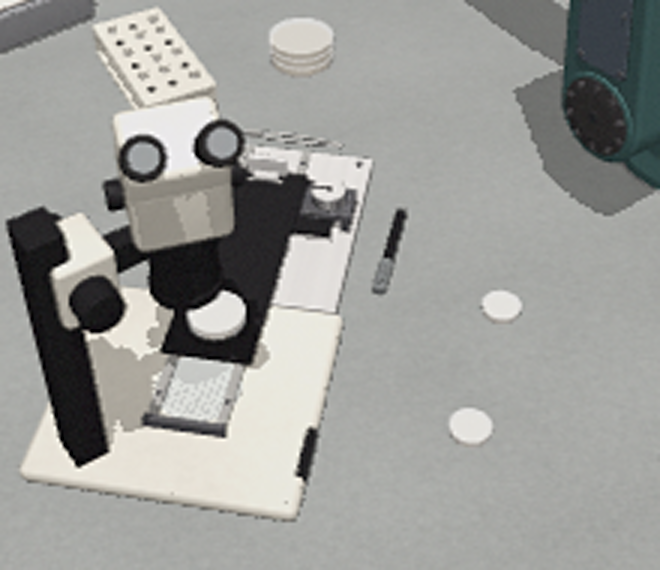

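```bash
cat >> h.py <<'E'
def S(x,y,z=0,f=None):
    f=np.load("f.npy") if f is None else f
    c,s_=np.cos(f[2]),np.sin(f[2]); return np.array([f[0]+(c*x-s_*y)/1000,f[1]+(s_*x+c*y)/1000,z/1000])
E
python3 - <<'E'
from h import *
from scipy.optimize import least_squares
s=snapshot("top")
pts=[((475,418),(-120,-165,22)),((580,263),(80,-165,22)),((60,132),(-130,360,22)),((252,272),(-130,100,22)),((407,68),(150,100,22)),((403,316),(-85,-50,66)),((516,245),(50,-118-3-0,38))][:6]
uv=[np.array(p)/3+[200-.33,100-.33] for p,_ in pts]
r=least_squares(lambda f:np.concatenate([proj(s,S(*P,f=f))-u for u,(_,P) in zip(uv,pts)]),[.6,0,-.5],x_scale=[.1,.1,.1])
print(r.x,r.fun.round(1)); np.save("f.npy",r.x)
print("lock",S(-85,-50,66))
# dish & tab
d=ray(s,np.array([289,141])/3+[199.67,99.67],.053); 
f=r.x;c,q=np.cos(f[2]),np.sin(f[2]); inv=lambda p:(np.array([[c,q],[-q,c]])@(p[:2]-f[:2])*1000).round(1)
print("dish scope",inv(d)); 
for p in ((500,262),(470,293),(485,275)): print("tab",inv(ray(s,np.array(p)/3+[199.67,99.67],.064)))
for p in ((516,245),(460,322)): print("plate tail",inv(ray(s,np.array(p)/3+[199.67,99.67],.038)))
v=ray(s,np.array((627,236))/3+[199.67,99.67],.055); print("vial",v,inv(v))
for p in ((275,330),(383,415)):v=ray(s,np.array(p)/3+[199.67,99.67],.008); print("marker",v,inv(v))
for p in ((605,310),(530,407)):v=ray(s,np.array(p)/3+[199.67,99.67],.004); print("forceps",v,inv(v))
s=snapshot("scene")
d=np.array([328,190])/3+[199.67,139.67]; print("scene lock", ray(s,d,.066), proj(s,S(-85,-50,66)),d)
E
```

```text
[ 0.59801705 -0.05968109 -0.59347349] [-0.7  0.3  1.3 -0.5 -2.8 -0.3  0.7  1.1  1.9 -1.2 -0.4  0.3]
lock [ 0.49958959 -0.05359551  0.066     ]
dish scope [ -1.6 149.1]
tab [ 18.2 -96.9]
tab [-25.2 -90.7]
tab [ -1.5 -92.3]
plate tail [ 49. -99.]
plate tail [-49.7 -98.5]
vial [ 0.59228606 -0.27910715  0.055     ] [ 118.  -185.1]
marker [0.49279724 0.07297978 0.008     ] [-161.4   51.1]
marker [ 0.40913075 -0.03959386  0.008     ] [-167.8  -89. ]
forceps [ 0.52579067 -0.26598803  0.004     ] [  55.5 -211.4]
forceps [ 0.42257018 -0.18913136  0.004     ] [ -73.1 -205.4]
scene lock [ 0.50098247 -0.04928954  0.066     ] [308.88355436 202.1528633 ] [309.00333333 203.00333333]
```

Run:
```python
from h import *
from scipy.optimize import least_squares
s=snapshot("top")
pts=[((475,418),(-120,-165,22)),((580,263),(80,-165,22)),((403,316),(-85,-50,66)),((516,245),(50,-103,38)),((460,322),(-50,-103,38)),((289,141),(0,150,53)),((407,68),(150,100,22)),((260,271),(-120,100,22)),((60,132),(-130,360,22))]
for n in (6,9):
  p=pts[:n]
  uv=[np.array(a)/3+[199.67,99.67] for a,_ in p]
  r=least_squares(lambda f:np.concatenate([proj(s,S(*P,f=f))-u for u,(_,P) in zip(uv,p)]),[.6,0,-.5],x_scale=[.1,.1,.1],loss="soft_l1")
  print(r.x,r.fun.round(1))
  print("lock",S(-85,-50,66,f=r.x),"push",S(0,-100,54,f=r.x))
np.save("f.npy",r.x)
print("wrist",[ (a,snapshot("wrist")[a]) for a in ("fx","rvec","tvec")])
```

```text
[ 0.598239   -0.05787997 -0.58555081] [-0.8  0.1  0.8 -1.  -0.8  0.2  0.7  0.1  0.8  0.7 -0.8 -0.3]
lock [ 0.49976641 -0.05257438  0.066     ] push [ 0.54297315 -0.14122075  0.054     ]
[ 0.59774226 -0.05849897 -0.5870467 ] [-0.7  0.3  1.  -0.8 -0.6  0.4  0.9  0.3  1.   0.9 -0.5 -0.2  1.2 -1.1
 -0.3 -0.8 -3.4  0.5]
lock [ 0.49927772 -0.05304609  0.066     ] push [ 0.5423518  -0.14175699  0.054     ]
wrist [('fx', 290.44363291697215), ('rvec', array([-2.34423113,  1.69654804,  0.25134607])), ('tvec', array([-0.55015635, -0.03134485,  0.39301972]))]
```

play_rows --rows '[[0,[3,4,0],[0,0,0.09]],[0,[7,9,0],[0,0,0.18]],[0,[11,13,0],[0,0,0.27]],[0,[14,17,0],[0,0,0.36]],[0,[17,21,0],[0,0,0.45]],[0,[19,25,0],[0,0,0.54]],[0,[21,28,0],[0,0,0.62]],[0,[23,31,0],[0,0,0.67]]]'

```text
time: 2.17
tool_pos: [0.3731, -0.2551, 0.2058]
ee_rot: [3.141, 0.0, 0.991]
wrist_force: [1.2, -1.0, -0.1]
width: 0.044
```

play_rows --rows '[[0,[2,3,0],[0,0,0]],[0,[4,6,0],[0,0,0]],[0,[6,9,0],[0,0,0]],[0,[8,11,0],[0,0,0]],[0,[9,12,0],[0,0,0]],[0,[9,12,0],[0,0,0]],[0,[9,12,0],[0,0,0]]]'

```text
time: 2.75
tool_pos: [0.4624, -0.1365, 0.2054]
ee_rot: [-3.141, 0.001, 0.99]
wrist_force: [0.1, -0.4, -0.0]
width: 0.0008
```

Run:
```python
from h import *
s=snapshot("wrist"); save(s,"w1.png"); R,t=cam(s); print(-R.T@t, R[2], proj(s,S(-85,-50,66)), proj(s,S(-65,-50,66)))
o=get_obs(); print(o["tool_pos"],o["ee_rot"],o["wrist_force"],o["width"],o["time"])
```

```text
[ 0.50828504 -0.06652409  0.38478119] [-0.15995909 -0.24090304 -0.95727677] [300.28506868 105.53319087] [319.4333518  105.64905421]
[ 0.46206448 -0.13711526  0.20541807] [-3.14135209e+00  7.27070114e-04  9.88071630e-01] [ 0.53385961 -1.07352186 -0.34735554] 0.000337139482482765 2.8
```

View pics/w1.png

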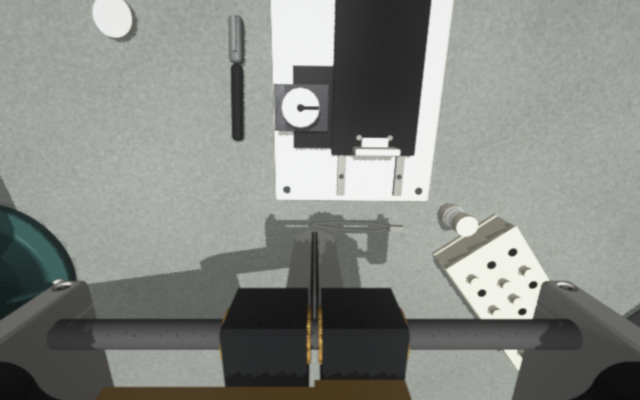

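Run:
```python
from h import *
s=snapshot("wrist"); save(s,"w1c.png",(190,400,210,420),2.8)
o=get_obs(); print("tcp px",proj(s,o["tool_pos"]))
from scipy.optimize import least_squares
d=silhouettes("wrist","lock_top")[:2]; print([(x["confidence"],x["point"]) for x in d])
pts=[((301,107),(-85,-50,66)),((278-3,199),(-120,-165,22)),((428,200),(80,-165,22)),((356,153),(-25,-100,64)),((401,153),(25,-100,64))]
r=least_squares(lambda f:np.concatenate([proj(s,S(*P,f=f))-u for u,P in pts]),[.6,0,-.5],x_scale=[.1,.1,.1],loss="soft_l1")
print(r.x,r.fun.round(1)); print(S(-85,-50,66,f=r.x),S(0,-100,54,f=r.x))
```

```text
tcp px [314.7658292 242.0299829]
[(0.92, [109.2, 298.2])]
[ 0.5977449  -0.05966955 -0.59048123] [-0.4 -1.5  0.8 -0.3  1.1 -0.1 -0.6  0.7 -0.2  1.1]
[ 0.49929967 -0.05387852  0.066     ] [ 0.54206882 -0.14273683  0.054     ]
```

View pics/w1c.png

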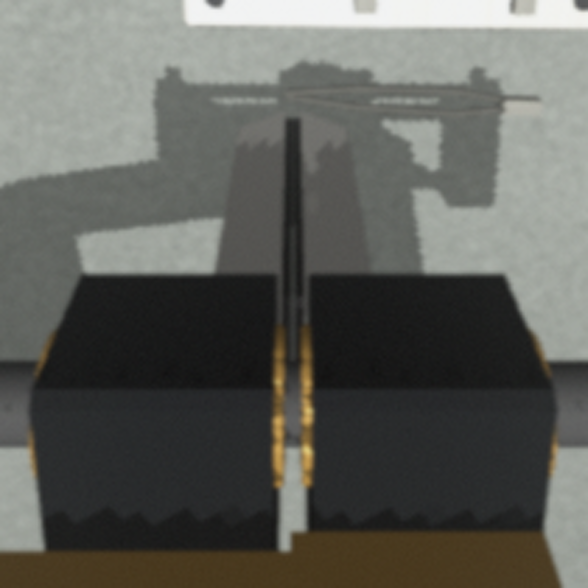

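```bash
cat >> h.py <<'E'
def rows(targets,cmd=None):   # print rows (0.01 cm rounding) from commanded pose; store new commanded
    c=np.load("c.npy") if cmd is None else np.array(cmd)
    o=[[0,[round(float(v),2) for v in (np.array(t)-c)*100],[0,0,0]] for t in targets]
    np.save("c.npy",c+np.array(o[-1][1])/100); print(o)
def fs():
    o=get_obs(); f=np.load("f.npy"); c,q=np.cos(f[2]),np.sin(f[2]); w=np.array(o["wrist_force"])
    p=np.array(o["tool_pos"]); d=p[:2]-f[:2]
    print("t",o["time"],"tip scope mm",((np.array([[c,q],[-q,c]])@d)*1000).round(1),"z",(p[2]*1000).round(1),"F scope",(np.array([[c,q],[-q,c]])@w[:2]).round(1),w[2].round(1),"cmd-meas mm",((np.load("c.npy")-p)*1000).round(1) if __import__("os").path.exists("c.npy") else "")
E
python3 - <<'E'
from h import *
np.save("f.npy",[0.5979,-0.0590,-0.588])
o=get_obs(); print(S(-85,-50))
rows([S(-95,-90,205),S(-95,-90,160),S(-95,-90,120),S(-95,-90,85),S(-95,-90,60),S(-95,-90,51),S(-95,-90,51)],cmd=o["tool_pos"])
fs()
E
```

```text
[ 0.4994407  -0.05345325  0.        ]
[[0, [0.71, 5.65, -0.06], [0, 0, 0]], [0, [0.71, 5.65, -4.56], [0, 0, 0]], [0, [0.71, 5.65, -8.56], [0, 0, 0]], [0, [0.71, 5.65, -12.06], [0, 0, 0]], [0, [0.71, 5.65, -14.56], [0, 0, 0]], [0, [0.71, 5.65, -15.46], [0, 0, 0]], [0, [0.71, 5.65, -15.46], [0, 0, 0]]]
t 2.9 tip scope mm [ -69.6 -141. ] z 205.6 F scope [-0.8  0.3] 0.8 cmd-meas mm [   7.1   56.5 -154.6]
```

play_rows --rows '[[0,[0.35,2.8,0],[0,0,0]],[0,[0.71,5.65,-1],[0,0,0]],[0,[0.71,5.65,-4],[0,0,0]],[0,[0.71,5.65,-8],[0,0,0]],[0,[0.71,5.65,-11.5],[0,0,0]],[0,[0.71,5.65,-14],[0,0,0]],[0,[0.71,5.65,-15.46],[0,0,0]],[0,[0.71,5.65,-15.46],[0,0,0]]]'

```text
time: 3.57
tool_pos: [0.4657, -0.0805, 0.0467]
ee_rot: [-3.133, 0.003, 0.986]
wrist_force: [-0.7, 0.2, 0.8]
width: 0.0006
```

Run:
```python
from h import *
fs(); rows([S(-95,y,51) for y in (-87,-84,-82,-80,-79,-78,-78,-78)])
s=snapshot("wrist"); save(s,"w2.png",(50,330,190,470),2.1)
```

```text
t 3.5667 tip scope mm [-98.1 -91.2] z 46.7 F scope [-0.7 -0.2] 0.8 cmd-meas mm [ 3.2 -0.7  4.3]
[[0, [0.17, 0.25, 0.0], [0, 0, 0]], [0, [0.34, 0.5, 0.0], [0, 0, 0]], [0, [0.45, 0.67, 0.0], [0, 0, 0]], [0, [0.56, 0.84, 0.0], [0, 0, 0]], [0, [0.61, 0.92, 0.0], [0, 0, 0]], [0, [0.67, 1.0, 0.0], [0, 0, 0]], [0, [0.67, 1.0, 0.0], [0, 0, 0]], [0, [0.67, 1.0, 0.0], [0, 0, 0]]]
```

View pics/w2.png

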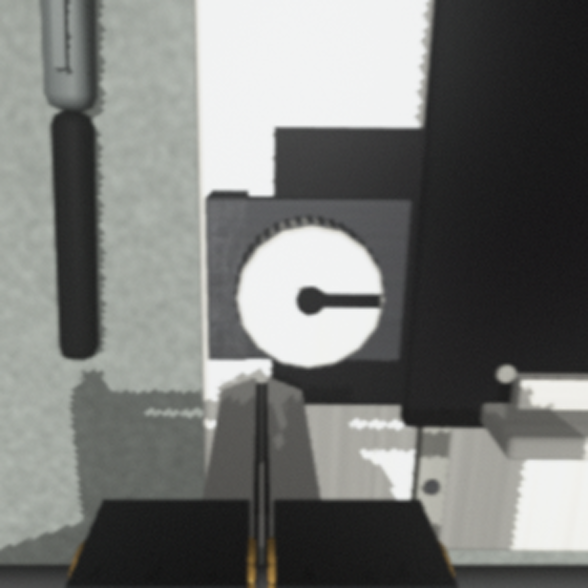

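Run:
```python
from h import *
fs(); s=snapshot("wrist"); fs()
for uv in ((310,298),(380,300),(310,366)): print(ray(s,np.array(uv)/2.1+[189.75,49.75],.066)*1000, S(-85,-50)*1000)
print("tcp px crop",(proj(s,get_obs()["tool_pos"])-[190,50])*2.1)
d=silhouettes("wrist","lock_top"); print([(x["confidence"],x["point"],x["mask"].sum()) for x in d])
```

```text
t 3.6167 tip scope mm [-96.3 -90.5] z 49.2 F scope [0.6 0.1] -0.8 cmd-meas mm [8.1 9.7 1.8]
t 3.6667 tip scope mm [-94.8 -89.9] z 51.1 F scope [0.5 1. ] 0.9 cmd-meas mm [ 6.5 10.  -0.1]
[500.27856352 -55.33790397  66.        ] [499.44070073 -53.45325438   0.        ]
[516.09773211 -66.46713763  66.        ] [499.44070073 -53.45325438   0.        ]
[489.55628896 -72.37426899  66.        ] [499.44070073 -53.45325438   0.        ]
tcp px crop [266.56163621 402.74502682]
[(0.95, [192.7, 328.5], np.int64(3874)), (0.51, [134.9, 428.7], np.int64(81703))]
```

play_rows --rows '[[0,[0.17,0.25,0.0],[0,0,0]],[0,[0.34,0.5,0.0],[0,0,0]],[0,[0.45,0.67,0.0],[0,0,0]],[0,[0.56,0.84,0.0],[0,0,0]],[0,[0.61,0.92,0.0],[0,0,0]],[0,[0.67,1.0,0.0],[0,0,0]],[0,[0.67,1.0,0.0],[0,0,0]],[0,[0.67,1.0,0.0],[0,0,0]]]'

```text
time: 4.38
tool_pos: [0.4754, -0.0735, 0.0524]
ee_rot: [3.139, 0.007, 0.988]
wrist_force: [-6.4, -8.2, 5.4]
width: 0.0002
```

Run:
```python
from h import *
fs(); rows([S(-95,y,51) for y in (-77.5,-77,-76.5,-76,-76,-76,-76)])
```

```text
t 4.3833 tip scope mm [-93.9 -80. ] z 52.4 F scope [ -0.7 -10.4] 5.4 cmd-meas mm [ 0.2  2.3 -1.4]
[[0, [0.03, 0.04, 0.0], [0, 0, 0]], [0, [0.05, 0.09, 0.0], [0, 0, 0]], [0, [0.08, 0.13, 0.0], [0, 0, 0]], [0, [0.11, 0.17, 0.0], [0, 0, 0]], [0, [0.11, 0.17, 0.0], [0, 0, 0]], [0, [0.11, 0.17, 0.0], [0, 0, 0]], [0, [0.11, 0.17, 0.0], [0, 0, 0]]]
```

```bash
cat >> h.py <<'E'
def orbit(s,C=(-84,-51.5),a=12,b=8,r=17.5):
    # commanded tip centre after rim travel s (mm, at r=20), anticlockwise, s=0: middle of the tip at the -y side
    q=np.pi/2*20; per=4*q+4*a+4*b; s=s%per
    segs=[("y-",a),("c0",q),("x+",2*b),("c1",q),("y+",2*a),("c2",q),("x-",2*b),("c3",q),("y-2",a)]
    for n,L in segs:
        if s<=L: break
        s-=L
    if n=="y-": v=(s,-r-b)
    elif n=="y-2": v=(-a+s,-r-b)
    elif n=="x+": v=(r+a,-b+s)
    elif n=="x-": v=(-r-a,b-s)
    elif n=="y+": v=(a-s,r+b)
    else:
        k=int(n[1]); t=-np.pi/2+k*np.pi/2+s/20
        sg=[(1,-1),(1,1),(-1,1),(-1,-1)][k]
        v=(r*np.cos(t)+sg[0]*a,r*np.sin(t)+sg[1]*b)
    return C[0]+v[0],C[1]+v[1]
E
python3 - <<'E'
from h import *
np.save("c.npy",S(-95,-78,51))
rows([S(*orbit(s),51) for s in range(-10,19,4)])
E
```

```text
[[0, [0.14, 0.03, 0.0], [0, 0, 0]], [0, [0.47, -0.19, 0.0], [0, 0, 0]], [0, [0.8, -0.42, 0.0], [0, 0, 0]], [0, [1.14, -0.64, 0.0], [0, 0, 0]], [0, [1.47, -0.86, 0.0], [0, 0, 0]], [0, [1.8, -1.08, 0.0], [0, 0, 0]], [0, [2.12, -1.28, 0.0], [0, 0, 0]], [0, [2.44, -1.41, 0.0], [0, 0, 0]]]
```

play_rows --rows '[[0,[0.14,0.03,0.0],[0,0,0]],[0,[0.47,-0.19,0.0],[0,0,0]],[0,[0.8,-0.42,0.0],[0,0,0]],[0,[1.14,-0.64,0.0],[0,0,0]],[0,[1.47,-0.86,0.0],[0,0,0]],[0,[1.8,-1.08,0.0],[0,0,0]],[0,[2.12,-1.28,0.0],[0,0,0]],[0,[2.44,-1.41,0.0],[0,0,0]]]'

```text
time: 5.05
tool_pos: [0.5001, -0.0876, 0.0525]
ee_rot: [3.139, 0.006, 0.988]
wrist_force: [-3.5, -6.6, 5.3]
width: 0.0002
```

```bash
cat >> h.py <<'E'
def index(n=None):  # index-line angle in scope frame, from wrist picture
    s=snapshot("wrist"); im=cv2.cvtColor(np.array(s["pixels"]),cv2.COLOR_RGB2GRAY)
    if n: c=proj(s,S(-84,-51.5,66)).astype(int); save(s,n,(c[1]-60,c[1]+60,c[0]-60,c[0]+60),4)
    return s,im
E
python3 - <<'E'
from h import *
fs(); index("w3.png")
rows([S(*orbit(s),51) for s in range(22,51,4)])
E
```

```text
t 5.05 tip scope mm [-65.5 -78. ] z 52.5 F scope [ 0.8 -7.4] 5.3 cmd-meas mm [-0.1  2.3 -1.5]
[[0, [0.35, -0.07, 0.0], [0, 0, 0]], [0, [0.7, -0.07, 0.0], [0, 0, 0]], [0, [1.04, 0.01, 0.0], [0, 0, 0]], [0, [1.36, 0.15, 0.0], [0, 0, 0]], [0, [1.64, 0.35, 0.0], [0, 0, 0]], [0, [1.88, 0.6, 0.0], [0, 0, 0]], [0, [2.1, 0.92, 0.0], [0, 0, 0]], [0, [2.32, 1.25, 0.0], [0, 0, 0]]]
```

View pics/w3.png

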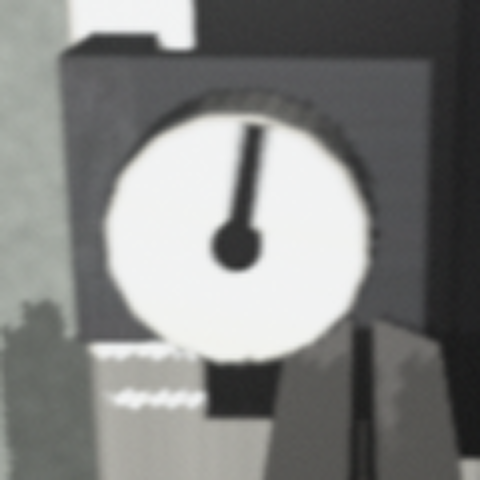

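play_rows --rows '[[0,[0.35,-0.07,0.0],[0,0,0]],[0,[0.7,-0.07,0.0],[0,0,0]],[0,[1.04,0.01,0.0],[0,0,0]],[0,[1.36,0.15,0.0],[0,0,0]],[0,[1.64,0.35,0.0],[0,0,0]],[0,[1.88,0.6,0.0],[0,0,0]],[0,[2.1,0.92,0.0],[0,0,0]],[0,[2.32,1.25,0.0],[0,0,0]]]'

```text
time: 5.77
tool_pos: [0.5258, -0.0723, 0.0521]
ee_rot: [3.137, -0.001, 0.988]
wrist_force: [2.2, -4.2, 3.2]
width: 0.0006
```

```bash
cat >> h.py <<'E'
def angle(turn=0,off=0,n=None):
    s=snapshot("wrist"); im=cv2.cvtColor(np.array(s["pixels"]),cv2.COLOR_RGB2GRAY); z=66+2*turn
    # centre: best dark hub in bright disc near expected; then darkest radial line
    best=None
    for dx in np.arange(-4,4.1,1):
        for dy in np.arange(-4,4.1,1):
            c=(-84+dx,-51.5+dy)
            A=np.radians(np.arange(0,360,3))
            v=[[im[tuple(np.round(proj(s,S(c[0]+r*np.cos(t),c[1]+r*np.sin(t),z))[::-1]).astype(int))] for r in (1,7,10,13)] for t in A]
            v=np.array(v,float); bright=np.median(v[:,1:])-np.median(v[:,0])
            line=v[:,1:].max(1); 
            sc=bright-np.mean(v[:,0])*.5
            if best is None or sc>best[0]: best=(sc,c,A,v)
    _,c,A,v=best; m=255-v[:,1:].max(1); m=np.where(m>m.max()*.6,m,0); a=np.angle(np.sum(m*np.exp(1j*A)))
    print("hub scope",c,"index angle deg",round(np.degrees(a),1),"darkness",m.max())
    if n: k=proj(s,S(-84,-51.5,66)).astype(int); save(s,n,(max(k[1]-60,0),k[1]+60,k[0]-60,k[0]+60),4)
E
python3 - <<'E'
from h import *
fs(); angle(.5,n="w4.png")
rows([S(*orbit(s),51) for s in range(54,83,4)])
E
```

```text
t 5.7667 tip scope mm [-52.6 -51.1] z 52.1 F scope [ 4.1 -2.3] 3.2 cmd-meas mm [-2.7 -0.5 -1.1]
hub scope (np.float64(-85.0), np.float64(-50.5)) index angle deg 172.9 darkness 197.0
[[0, [0.22, 0.33, 0.0], [0, 0, 0]], [0, [0.44, 0.67, 0.0], [0, 0, 0]], [0, [0.64, 0.98, 0.0], [0, 0, 0]], [0, [0.76, 1.31, 0.0], [0, 0, 0]], [0, [0.81, 1.65, 0.0], [0, 0, 0]], [0, [0.8, 2.0, 0.0], [0, 0, 0]], [0, [0.72, 2.34, 0.0], [0, 0, 0]], [0, [0.57, 2.66, 0.0], [0, 0, 0]]]
```

play_rows --rows '[[0,[0.22,0.33,0.0],[0,0,0]],[0,[0.44,0.67,0.0],[0,0,0]],[0,[0.64,0.98,0.0],[0,0,0]],[0,[0.76,1.31,0.0],[0,0,0]],[0,[0.81,1.65,0.0],[0,0,0]],[0,[0.8,2.0,0.0],[0,0,0]],[0,[0.72,2.34,0.0],[0,0,0]],[0,[0.57,2.66,0.0],[0,0,0]]]'

```text
time: 6.48
tool_pos: [0.532, -0.044, 0.0519]
ee_rot: [3.138, -0.005, 0.988]
wrist_force: [6.0, 0.5, 1.4]
width: 0.0006
```

Run:
```python
from h import *
fs(); angle(.7)
rows([S(*orbit(s),51) for s in range(86,115,4)])
```

```text
t 6.4833 tip scope mm [-63.1 -24.1] z 51.9 F scope [4.7 3.8] 1.4 cmd-meas mm [-3.1 -2.2 -0.9]
hub scope (np.float64(-85.0), np.float64(-49.5)) index angle deg -70.5 darkness 230.0
[[0, [-0.21, 0.28, 0.0], [0, 0, 0]], [0, [-0.47, 0.51, 0.0], [0, 0, 0]], [0, [-0.8, 0.73, 0.0], [0, 0, 0]], [0, [-1.13, 0.95, 0.0], [0, 0, 0]], [0, [-1.46, 1.17, 0.0], [0, 0, 0]], [0, [-1.79, 1.39, 0.0], [0, 0, 0]], [0, [-2.13, 1.61, 0.0], [0, 0, 0]], [0, [-2.46, 1.84, 0.0], [0, 0, 0]]]
```

play_rows --rows '[[0,[-0.21,0.28,0.0],[0,0,0]],[0,[-0.47,0.51,0.0],[0,0,0]],[0,[-0.8,0.73,0.0],[0,0,0]],[0,[-1.13,0.95,0.0],[0,0,0]],[0,[-1.46,1.17,0.0],[0,0,0]],[0,[-1.79,1.39,0.0],[0,0,0]],[0,[-2.13,1.61,0.0],[0,0,0]],[0,[-2.46,1.84,0.0],[0,0,0]]]'

```text
time: 7.2
tool_pos: [0.5072, -0.0238, 0.0523]
ee_rot: [3.139, -0.008, 0.989]
wrist_force: [5.2, 4.4, 4.0]
width: 0.0003
```

Run:
```python
from h import *
fs()
rows([S(*orbit(s),51.5) for s in range(118,147,4)])
```

```text
t 7.2 tip scope mm [-95. -21.] z 52.3 F scope [1.9 6.5] 4.0 cmd-meas mm [-3.  -4.  -1.3]
[[0, [-0.31, 0.18, 0.05], [0, 0, 0]], [0, [-0.64, 0.29, 0.05], [0, 0, 0]], [0, [-0.99, 0.34, 0.05], [0, 0, 0]], [0, [-1.34, 0.31, 0.05], [0, 0, 0]], [0, [-1.67, 0.22, 0.05], [0, 0, 0]], [0, [-1.98, 0.06, 0.05], [0, 0, 0]], [0, [-2.26, -0.16, 0.05], [0, 0, 0]], [0, [-2.48, -0.43, 0.05], [0, 0, 0]]]
```

play_rows --rows '[[0,[-0.31,0.18,0.05],[0,0,0]],[0,[-0.64,0.29,0.05],[0,0,0]],[0,[-0.99,0.34,0.05],[0,0,0]],[0,[-1.34,0.31,0.05],[0,0,0]],[0,[-1.67,0.22,0.05],[0,0,0]],[0,[-1.98,0.06,0.05],[0,0,0]],[0,[-2.26,-0.16,0.05],[0,0,0]],[0,[-2.48,-0.43,0.05],[0,0,0]]]'

```text
time: 7.87
tool_pos: [0.478, -0.0272, 0.0508]
ee_rot: [-3.134, -0.004, 0.989]
wrist_force: [-1.8, 4.7, 2.3]
width: 0.0003
```

Run:
```python
from h import *
fs(); angle(1.2)
rows([S(*orbit(s),52) for s in range(150,179,4)])
```

```text
t 7.8667 tip scope mm [-117.5  -40. ] z 50.8 F scope [-4.1  3. ] 2.3 cmd-meas mm [ 1.5 -5.   0.7]
hub scope (np.float64(-85.0), np.float64(-53.5)) index angle deg 85.1 darkness 225.0
[[0, [-0.22, -0.33, 0.05], [0, 0, 0]], [0, [-0.45, -0.66, 0.05], [0, 0, 0]], [0, [-0.67, -0.99, 0.05], [0, 0, 0]], [0, [-0.89, -1.32, 0.05], [0, 0, 0]], [0, [-1.06, -1.63, 0.05], [0, 0, 0]], [0, [-1.16, -1.97, 0.05], [0, 0, 0]], [0, [-1.2, -2.31, 0.05], [0, 0, 0]], [0, [-1.16, -2.66, 0.05], [0, 0, 0]]]
```

play_rows --rows '[[0,[-0.22,-0.33,0.05],[0,0,0]],[0,[-0.45,-0.66,0.05],[0,0,0]],[0,[-0.67,-0.99,0.05],[0,0,0]],[0,[-0.89,-1.32,0.05],[0,0,0]],[0,[-1.06,-1.63,0.05],[0,0,0]],[0,[-1.16,-1.97,0.05],[0,0,0]],[0,[-1.2,-2.31,0.05],[0,0,0]],[0,[-1.16,-2.66,0.05],[0,0,0]]]'

```text
time: 8.58
tool_pos: [0.4641, -0.0551, 0.0507]
ee_rot: [-3.13, 0.001, 0.989]
wrist_force: [-7.8, 2.2, 5.5]
width: 0.0008
```

Run:
```python
from h import *
fs(); angle(1.5,n="w5.png")
rows([S(*orbit(s),53) for s in range(182,211,4)])
```

```text
t 8.5833 tip scope mm [-113.5  -70.9] z 50.7 F scope [-7.7 -2.5] 5.5 cmd-meas mm [ 3.8 -3.6  1.3]
hub scope (np.float64(-85.0), np.float64(-53.5)) index angle deg 164.8 darkness 207.0
[[0, [0.1, -0.34, 0.1], [0, 0, 0]], [0, [0.27, -0.64, 0.1], [0, 0, 0]], [0, [0.49, -0.91, 0.1], [0, 0, 0]], [0, [0.77, -1.13, 0.1], [0, 0, 0]], [0, [1.1, -1.35, 0.1], [0, 0, 0]], [0, [1.44, -1.57, 0.1], [0, 0, 0]], [0, [1.77, -1.8, 0.1], [0, 0, 0]], [0, [2.1, -2.02, 0.1], [0, 0, 0]]]
```

play_rows --rows '[[0,[0.1,-0.34,0.1],[0,0,0]],[0,[0.27,-0.64,0.1],[0,0,0]],[0,[0.49,-0.91,0.1],[0,0,0]],[0,[0.77,-1.13,0.1],[0,0,0]],[0,[1.1,-1.35,0.1],[0,0,0]],[0,[1.44,-1.57,0.1],[0,0,0]],[0,[1.77,-1.8,0.1],[0,0,0]],[0,[2.1,-2.02,0.1],[0,0,0]]]'

```text
time: 9.3
tool_pos: [0.485, -0.0798, 0.0514]
ee_rot: [-3.134, 0.009, 0.988]
wrist_force: [-8.7, -7.4, 3.7]
width: 0.0005
```

Run:
```python
from h import *
fs(); angle(1.7,n="w6.png")
rows([S(*orbit(s),53) for s in (214,218,222,226,230,234,238,242)])
```

```text
t 9.3 tip scope mm [-82.4 -80. ] z 51.4 F scope [ -3.2 -10.9] 3.7 cmd-meas mm [3.9 0.9 1.6]
hub scope (np.float64(-85.0), np.float64(-51.5)) index angle deg -83.8 darkness 205.0
[[0, [0.33, -0.22, 0.0], [0, 0, 0]], [0, [0.66, -0.44, 0.0], [0, 0, 0]], [0, [0.98, -0.6, 0.0], [0, 0, 0]], [0, [1.31, -0.69, 0.0], [0, 0, 0]], [0, [1.66, -0.72, 0.0], [0, 0, 0]], [0, [2.01, -0.67, 0.0], [0, 0, 0]], [0, [2.34, -0.56, 0.0], [0, 0, 0]], [0, [2.64, -0.38, 0.0], [0, 0, 0]]]
```

View pics/w6.png

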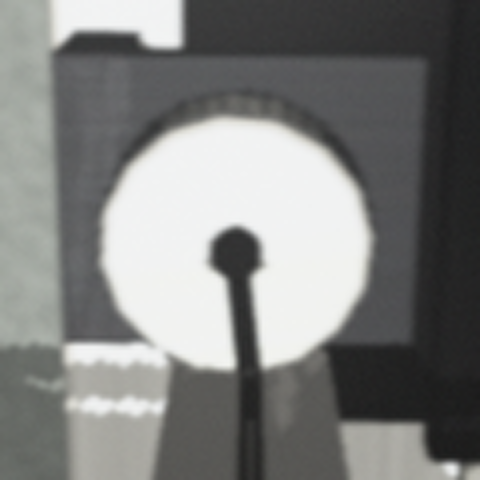

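play_rows --rows '[[0,[0.33,-0.22,0.0],[0,0,0]],[0,[0.66,-0.44,0.0],[0,0,0]],[0,[0.98,-0.6,0.0],[0,0,0]],[0,[1.31,-0.69,0.0],[0,0,0]],[0,[1.66,-0.72,0.0],[0,0,0]],[0,[2.01,-0.67,0.0],[0,0,0]],[0,[2.34,-0.56,0.0],[0,0,0]],[0,[2.64,-0.38,0.0],[0,0,0]]]'

```text
time: 10.02
tool_pos: [0.5158, -0.0842, 0.0524]
ee_rot: [3.139, 0.004, 0.987]
wrist_force: [2.1, -7.0, -1.7]
width: 0.0006
```

Run:
```python
from h import *
fs(); angle(2,n="w7.png")
x,y=orbit(242); rows([S(x+2,y-2,53),S(x+5,y-5,53),S(x+6,y-6,60),S(x+6,y-6,75),S(x+6,y-6,95),S(x+6,y-8,100),S(x+6,y-8,100)])
```

```text
t 10.0167 tip scope mm [-54.3 -66.5] z 52.4 F scope [ 5.6 -4.7] -1.7 cmd-meas mm [-0.5  1.5  0.6]
hub scope (np.float64(-85.0), np.float64(-51.5)) index angle deg 20.7 darkness 206.0
[[0, [0.05, -0.28, 0.0], [0, 0, 0]], [0, [0.14, -0.7, 0.0], [0, 0, 0]], [0, [0.17, -0.83, 0.7], [0, 0, 0]], [0, [0.17, -0.83, 2.2], [0, 0, 0]], [0, [0.17, -0.83, 4.2], [0, 0, 0]], [0, [0.05, -1.0, 4.7], [0, 0, 0]], [0, [0.05, -1.0, 4.7], [0, 0, 0]]]
```

View pics/w7.png

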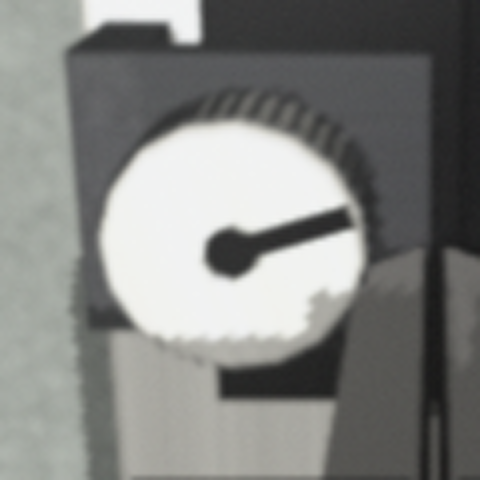

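play_rows --rows '[[0,[0.05,-0.28,0.0],[0,0,0]],[0,[0.14,-0.7,0.0],[0,0,0]],[0,[0.17,-0.83,0.7],[0,0,0]],[0,[0.17,-0.83,2.2],[0,0,0]],[0,[0.17,-0.83,4.2],[0,0,0]],[0,[0.05,-1.0,4.7],[0,0,0]],[0,[0.05,-1.0,4.7],[0,0,0]]]'

```text
time: 10.65
tool_pos: [0.5174, -0.0921, 0.1022]
ee_rot: [3.138, -0.001, 0.988]
wrist_force: [-0.1, 0.1, -0.3]
width: 0.0007
```

Run:
```python
from h import *
fs(); angle(2.05)
rows([S(-30,-95,100),S(-10,-115,100),S(0,-126,98),S(0,-126,80),S(0,-126,62),S(0,-126,50),S(0,-126,48),S(0,-126,48)],cmd=get_obs()["tool_pos"])
```

```text
t 10.65 tip scope mm [-48.6 -72.2] z 102.2 F scope [-0.1  0. ] -0.3 cmd-meas mm [-1.6 -0.6 -2.2]
hub scope (np.float64(-86.0), np.float64(-52.5)) index angle deg 27.0 darkness 200.0
[[0, [0.36, -2.96, -0.07], [0, 0, 0]], [0, [0.92, -5.73, -0.07], [0, 0, 0]], [0, [1.14, -7.2, -0.27], [0, 0, 0]], [0, [1.14, -7.2, -2.07], [0, 0, 0]], [0, [1.14, -7.2, -3.87], [0, 0, 0]], [0, [1.14, -7.2, -5.07], [0, 0, 0]], [0, [1.14, -7.2, -5.27], [0, 0, 0]], [0, [1.14, -7.2, -5.27], [0, 0, 0]]]
```

play_rows --rows '[[0,[0.36,-2.96,-0.07],[0,0,0]],[0,[0.92,-5.73,-0.07],[0,0,0]],[0,[1.14,-7.2,-0.27],[0,0,0]],[0,[1.14,-7.2,-2.07],[0,0,0]],[0,[1.14,-7.2,-3.87],[0,0,0]],[0,[1.14,-7.2,-5.07],[0,0,0]],[0,[1.14,-7.2,-5.27],[0,0,0]],[0,[1.14,-7.2,-5.27],[0,0,0]]]'

```text
time: 11.37
tool_pos: [0.5265, -0.163, 0.0453]
ee_rot: [-3.138, 0.0, 0.988]
wrist_force: [0.4, 0.9, 0.1]
width: 0.0005
```

Run:
```python
from h import *
s=snapshot("wrist"); save(s,"w8.png",(60,340,180,480),2)
fs()
rows([S(0,y,48) for y in (-122,-118,-114,-110,-106,-102,-98,-94)])
```

```text
t 11.4167 tip scope mm [  -0.7 -125.9] z 46.7 F scope [ 0.1 -0. ] -0.2 cmd-meas mm [ 0.6 -0.4  1.2]
[[0, [0.22, 0.33, 0.0], [0, 0, 0]], [0, [0.44, 0.66, 0.0], [0, 0, 0]], [0, [0.66, 0.99, 0.0], [0, 0, 0]], [0, [0.88, 1.33, 0.0], [0, 0, 0]], [0, [1.11, 1.66, 0.0], [0, 0, 0]], [0, [1.33, 1.99, 0.0], [0, 0, 0]], [0, [1.55, 2.33, 0.0], [0, 0, 0]], [0, [1.77, 2.66, 0.0], [0, 0, 0]]]
```

View pics/w8.png

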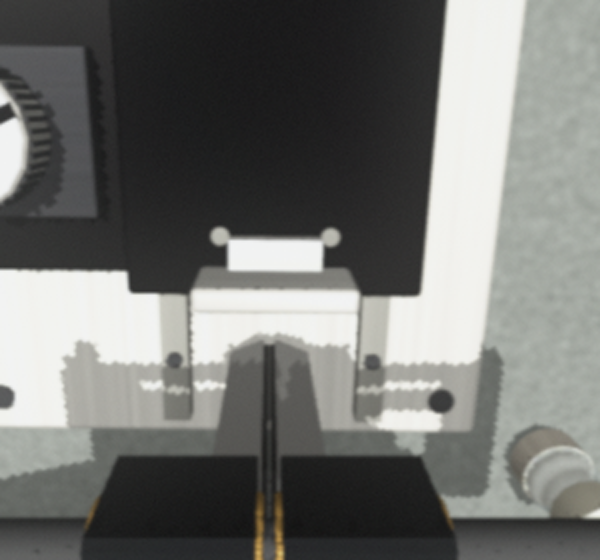

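play_rows --rows '[[0,[0.22,0.33,0.0],[0,0,0]],[0,[0.44,0.66,0.0],[0,0,0]],[0,[0.66,0.99,0.0],[0,0,0]],[0,[0.88,1.33,0.0],[0,0,0]],[0,[1.11,1.66,0.0],[0,0,0]],[0,[1.33,1.99,0.0],[0,0,0]],[0,[1.55,2.33,0.0],[0,0,0]],[0,[1.77,2.66,0.0],[0,0,0]]]'

```text
time: 12.08
tool_pos: [0.546, -0.1373, 0.0476]
ee_rot: [3.14, 0.0, 0.988]
wrist_force: [-0.4, -1.8, 2.4]
width: 0.0005
```

Run:
```python
from h import *
fs()
rows([S(0,y,48) for y in (-90,-86,-82,-78,-74,-70,-66,-62)])
```

```text
t 12.0833 tip scope mm [  0.2 -94. ] z 47.6 F scope [ 0.7 -1.8] 2.4 cmd-meas mm [-0.2  0.1  0.4]
[[0, [0.22, 0.33, 0.0], [0, 0, 0]], [0, [0.45, 0.66, 0.0], [0, 0, 0]], [0, [0.67, 1.0, 0.0], [0, 0, 0]], [0, [0.89, 1.33, 0.0], [0, 0, 0]], [0, [1.11, 1.66, 0.0], [0, 0, 0]], [0, [1.33, 2.0, 0.0], [0, 0, 0]], [0, [1.56, 2.33, 0.0], [0, 0, 0]], [0, [1.78, 2.66, 0.0], [0, 0, 0]]]
```

Stage is moving freely (about 2 N). Continue.

play_rows --rows '[[0,[0.22,0.33,0.0],[0,0,0]],[0,[0.45,0.66,0.0],[0,0,0]],[0,[0.67,1.0,0.0],[0,0,0]],[0,[0.89,1.33,0.0],[0,0,0]],[0,[1.11,1.66,0.0],[0,0,0]],[0,[1.33,2.0,0.0],[0,0,0]],[0,[1.56,2.33,0.0],[0,0,0]],[0,[1.78,2.66,0.0],[0,0,0]]]'

```text
time: 12.75
tool_pos: [0.5636, -0.1103, 0.0472]
ee_rot: [3.141, -0.0, 0.988]
wrist_force: [-0.0, -2.4, 1.2]
width: 0.0008
```

play_rows --rows '[[0,[0.22,0.33,0.0],[0,0,0]],[0,[0.44,0.66,0.0],[0,0,0]],[0,[0.67,1.0,0.0],[0,0,0]],[0,[0.89,1.33,0.0],[0,0,0]],[0,[1.11,1.66,0.0],[0,0,0]],[0,[1.28,1.92,0.0],[0,0,0]],[0,[1.4,2.1,0.0],[0,0,0]],[0,[1.5,2.25,0.0],[0,0,0]]]'

```text
time: 13.42
tool_pos: [0.5784, -0.0878, 0.0471]
ee_rot: [-3.141, 0.0, 0.988]
wrist_force: [-0.0, -1.3, 0.1]
width: 0.0002
```

Run:
```python
from h import *
np.save("c.npy",np.load("c.npy")+np.array([.015,.0225,0])); fs()
c=np.load("c.npy")
rows([c+S(0,d)-S(0,0) for d in (1.5,3,4.5,6,7.5,9,9)])
```

```text
t 13.4167 tip scope mm [ -0.3 -34.8] z 47.1 F scope [ 0.7 -1.1] 0.1 cmd-meas mm [ 0.2 -0.3  0.9]
[[0, [0.08, 0.12, 0.0], [0, 0, 0]], [0, [0.17, 0.25, 0.0], [0, 0, 0]], [0, [0.25, 0.37, 0.0], [0, 0, 0]], [0, [0.33, 0.5, 0.0], [0, 0, 0]], [0, [0.42, 0.62, 0.0], [0, 0, 0]], [0, [0.5, 0.75, 0.0], [0, 0, 0]], [0, [0.5, 0.75, 0.0], [0, 0, 0]]]
```

play_rows --rows '[[0,[0.08,0.12,0.0],[0,0,0]],[0,[0.17,0.25,0.0],[0,0,0]],[0,[0.25,0.37,0.0],[0,0,0]],[0,[0.33,0.5,0.0],[0,0,0]],[0,[0.42,0.62,0.0],[0,0,0]],[0,[0.5,0.75,0.0],[0,0,0]],[0,[0.5,0.75,0.0],[0,0,0]]]'

```text
time: 14.0
tool_pos: [0.5808, -0.0841, 0.0471]
ee_rot: [-3.14, 0.009, 0.987]
wrist_force: [-5.2, -9.9, 3.1]
width: 0.0006
```

Run:
```python
from h import *
fs()
c=np.load("c.npy")
rows([c+S(0,d)-S(0,0) for d in (1,2,3,3,3)])
```

```text
t 14.0 tip scope mm [ -0.3 -30.4] z 47.1 F scope [  1.2 -11.2] 3.1 cmd-meas mm [2.7 3.5 0.8]
[[0, [0.06, 0.08, 0.0], [0, 0, 0]], [0, [0.11, 0.17, 0.0], [0, 0, 0]], [0, [0.17, 0.25, 0.0], [0, 0, 0]], [0, [0.17, 0.25, 0.0], [0, 0, 0]], [0, [0.17, 0.25, 0.0], [0, 0, 0]]]
```

play_rows --rows '[[0,[0.06,0.08,0.0],[0,0,0]],[0,[0.11,0.17,0.0],[0,0,0]],[0,[0.17,0.25,0.0],[0,0,0]],[0,[0.17,0.25,0.0],[0,0,0]],[0,[0.17,0.25,0.0],[0,0,0]]]'

```text
time: 14.42
tool_pos: [0.5808, -0.084, 0.0471]
ee_rot: [-3.14, 0.014, 0.986]
wrist_force: [-9.5, -14.9, 6.0]
width: 0.0001
```

Run:
```python
from h import *
fs()
c=np.load("c.npy"); d=lambda y,z:c+S(0,y)-S(0,0)+[0,0,z/1000]
rows([d(-4,0),d(-9,0),d(-15,0),d(-25,2),d(-35,10),d(-40,40),d(-45,75),d(-45,110)])
```

```text
t 14.4167 tip scope mm [ -0.3 -30.3] z 47.1 F scope [  0.4 -17.7] 6.0 cmd-meas mm [4.4 6.  0.8]
[[0, [-0.22, -0.33, 0.0], [0, 0, 0]], [0, [-0.5, -0.75, 0.0], [0, 0, 0]], [0, [-0.83, -1.25, 0.0], [0, 0, 0]], [0, [-1.39, -2.08, 0.2], [0, 0, 0]], [0, [-1.94, -2.91, 1.0], [0, 0, 0]], [0, [-2.22, -3.33, 4.0], [0, 0, 0]], [0, [-2.5, -3.74, 7.5], [0, 0, 0]], [0, [-2.5, -3.74, 11.0], [0, 0, 0]]]
```

Hard stop confirmed (0.1 mm travel for 6 N more). Retreat and check.

play_rows --rows '[[0,[-0.22,-0.33,0.0],[0,0,0]],[0,[-0.5,-0.75,0.0],[0,0,0]],[0,[-0.83,-1.25,0.0],[0,0,0]],[0,[-1.39,-2.08,0.2],[0,0,0]],[0,[-1.94,-2.91,1.0],[0,0,0]],[0,[-2.22,-3.33,4.0],[0,0,0]],[0,[-2.5,-3.74,7.5],[0,0,0]],[0,[-2.5,-3.74,11.0],[0,0,0]]]'

```text
time: 15.08
tool_pos: [0.5586, -0.1162, 0.1582]
ee_rot: [-3.14, 0.001, 0.987]
wrist_force: [0.7, -0.1, 0.1]
width: 0.0004
```

play_rows --rows '[[0,[-0.5,-2,1],[0,0,0]],[0,[-2,-5,2],[0,0,0]],[0,[-3,-8,3],[0,0,0]],[0,[-4,-10,4],[0,0,0]],[0,[-4,-10,4],[0,0,0]],[0,[-4,-10,4],[0,0,0]],[0,[-4,-10,4],[0,0,0]]]'

```text
time: 15.67
tool_pos: [0.5199, -0.2149, 0.1971]
ee_rot: [-3.141, -0.001, 0.988]
wrist_force: [-0.1, -0.1, -0.3]
width: 0.0001
```

Run:
```python
from h import *
fs(); w=snapshot("wrist"); s=snapshot("scene")
f=lambda s,c,k:cv2.resize(cv2.cvtColor(np.array(s["pixels"]),cv2.COLOR_RGB2BGR)[c[0]:c[1],c[2]:c[3]],(400,400))
cv2.imwrite("pics/end.png",cv2.hconcat([f(w,(0,250,200,450),1),f(s,(150,350,190,390),1)]))
print("tab pred home",proj(w,S(0,-20,64)),"loading",proj(w,S(0,-100,64)))
for l in ("dish",): print([(x["confidence"],x["point"],ray(s,x["point"][::-1],.053)) for x in silhouettes("scene",l)[:3]], S(0,230))
```

```text
t 15.6667 tip scope mm [  21.6 -173. ] z 197.1 F scope [-0.  -0.1] -0.3 cmd-meas mm [ 40.3  99.4 -39.2]
tab pred home [293.05204771  36.72050023] loading [294.26217779 122.68356771]
[(0.61, [263.6, 264.7], array([0.72866643, 0.13764841, 0.053     ])), (0.48, [282.4, 355.5], array([0.50863272, 0.31197961, 0.053     ]))] [0.72548055 0.1323719  0.        ]
```

View pics/end.png

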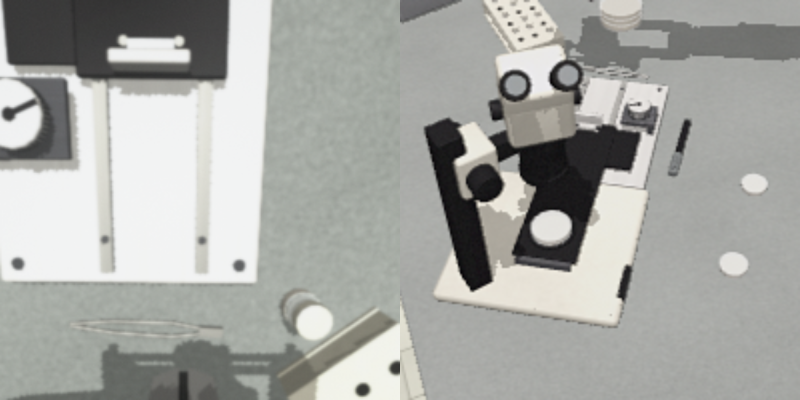

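```bash
python3 -c "
from bench import *
print(close_job())"
```

```text
the job is handed in; nothing more can be done
None
```

The lock screw is backed off and the stage is fully home; I handed the job in after about 16 s of robot time.

- **Lock screw:** I rolled the closed fingertip round the rim, pressing with about 5–11 N and never pinching. It ended about 2.05 turns anticlockwise, slightly past two: the index line read 20–27° beyond its starting direction.
- **Stage:** I pushed the tab from behind; it moved freely at about 2 N and then hit the stop. An extra 6 N moved it only 0.1 mm, and the last picture shows the plate against the stop bar.
- **Dish and bystanders:** The dish is in its seat, about 6 mm from the expected home position by the scene camera, which is roughly what the detector and calibration allow. The vial, marker, forceps, rack, spare dishes and small dishes visible in the last pictures look where they were. The tip box was outside that crop and I did not check it. The robot ended clear of everything with wrist force near zero.
- **Readings that disagreed:**
  - One mid-turn reading of the index angle was about 26° off, probably because the fingers partly hid the disc; later readings agreed with the rolled distance to within about 20°.
  - The yaw I measured for the microscope, about -0.588, lies slightly outside the stated range of -0.55 to -0.1. The fit to the pictures and the contacts held anyway.
  - Contact positions were about 2 mm off my estimate of the microscope's position.

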